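Hang the caddy on the rack rail and slide it to the peg

TASK

Hang the grey caddy by its hook on the steel rail at the front of the white rack: put it on at the open end of the rail, where no guard wire runs above it, then slide it along the rail under the wire until it hangs centred below the clothes peg. Let go with it hanging still, and leave the other things where they are.

Things in the scene. Friction and masses are not known exactly. Their poses are not given: they have to be found in the camera images.
- rack: white plastic two-tier rack, fixed; 200 deep (x), 434 wide (y), front posts 245 tall, upper tray rim at 168 mm. Origin: centre of its underside; front looks along its -x, to the robot. A round steel rail 12 mm thick runs along its y in front of it: axis at rack x -145, z 210, y -208 to +208 mm, 46 mm clear of the front posts
- rail_open (a point): point on the rail's axis in the middle of its open stretch (rack frame -145, +130, 210 mm; the left end seen from the robot, open above from y +60 to +200); axes as the rack's
- guard_end (a point): open end of the guard wire (rack frame -145, +60, 238 mm): a steel wire 7 mm thick right above the rail, axis 28 mm over the rail's, from here to the rail's right end (rack y -208); hooks cannot be put on or lifted off under it. At this end it bends back (+x) and down to the rack
- peg: wooden clothes peg, fixed, clipped on the guard wire: the mark. 11 mm wide along the wire (its y, parallel to the rack's), 70 mm long, tail pointing back (+x) over the rack. Reaches 6 mm below the wire's axis and 12 mm above it near the wire. Origin: on the wire's axis at the middle of the peg's width, 28 mm above the rail's axis
- caddy: grey plastic hanging caddy, loose, about 0.17 kg, standing on the board: open box 60 (x) by 80 (y) by 75 mm tall; from its front wall (-x) a strap 40 mm wide (y) and 5 mm thick rises, bends back over the box and ends in a hook, 146 mm high overall. Origin: centre of its underside, z up. Hung, its underside is 76 mm above the board
- caddy_grip (a point): middle of the grip tab sticking out forward (-x) from the strap (caddy frame -56, 0, 118 mm); the tab is 14 mm thick (y), 26 mm tall (z 105 to 131), from x -78 to -30 mm; axes as the caddy's
- caddy_hook (a point): where the rail's axis lies when hung (caddy frame 0, 0, 134 mm). The hook is a downward channel along y, 18 mm wide (x -9 to +9), roof at z 140; its back leg (x 9 to 14) ends at z 118, 43 mm above the box rim: the rail enters this gap from the back (+x), then the caddy is lowered. Axes as the caddy's
- tin: aluminium tin with a screw-top lid, 92 mm across, 112 mm tall; bystander, leave alone; origin at the centre of its underside
- measuring_cup: orange plastic measuring cup, 80 mm across, 60 mm tall, with a flat side handle along its +y, reaching 98 mm from its axis; bystander, leave alone; origin at the centre of its underside
- teaspoon: steel teaspoon, 140 mm long, lying along its x, under 20 mm high; bystander, leave alone; origin at the centre of its underside
- sugar_bowl: brown ceramic sugar bowl with lid, 112 mm across, 90 mm tall; bystander, leave alone; origin at the centre of its underside
- mug: white mug, 80 mm across, 90 mm tall, handle at its +y; bystander, leave alone; origin at the centre of its underside
- jar: amber glass jar, 72 mm across, 120 mm tall; bystander, leave alone; origin at the centre of its underside
- saucer: saucer, 140 mm across, 18 mm tall, lying on the rack's upper tier; bystander, leave alone; origin at the centre of its underside

How it is judged:
By the outcome, as a careful person would: the job done as asked, in the order asked, and still so for the second after the job is handed in, with the robot touching nothing.
It also fails if it takes over 51 s, if anything falls off the work surface, if the arm or the gripper's body presses on something with over 40 N, if the wrist force passes 120 N, or if a joint passes its speed limit or range.

ROBOT

A 6-joint arm with a two-finger parallel gripper is mounted at the origin on the work surface. World frame = base frame: x ahead of the robot, y to its left, z up, the work surface at z = 0. Lengths are in m, angles in rad, forces in N, time in s.
With the tool pointing down it reaches from about 0.35 to 0.775 m from the base axis. Payload 7.3 kg.
Tool frame: the origin (TCP) lies midway between the tips of the shut fingers; the grasp point (between the pads) lies 19 mm behind it; z points along the fingers, y is the line along which they close (so a half turn about z gives the same grasp; the last joint's range is limited). The gripper opens to 92 mm and grips with 3 to 60 N. Pads are 19 mm wide; open, the fingers measure 130 mm over their backs; the gripper's body (75 mm by 190 mm) begins 47 mm behind the grasp point.
Start: joints at [-1.443, 0.342, 1.524, -0, 1.275, -0.146], TCP at [0.142, -0.505, 0.227] pointing down, gripper open.
Joint ranges: [-2.53, 2.53], [-0.77, 2.02], [0.04, 2.7], [-1, 4.14], [0.28, 2.66], [-3.11, 3.11]. Speed limits (rad/s): [2.57, 2.57, 3.14, 3.14, 3.14, 3.14].

INTERFACE

Orientations are given as a 3x3 rotation matrix whose columns are the frame's x, y, z axes.
In Python, from workcell import observe, grab_frame, r gives the robot as it stands.
- The arm moves only by the tool move_arm, never from a script. Its argument "motion" is one flat list of numbers, 5 for each row, row after row: the opening, from 0 (shut) to 1 (fully open), then the shift along the world's x, y, z in cm, then the turn about the world's z in rad. A call has 1 to 8 rows; each row is the pose to reach, as a shift and turn from the pose commanded when the call began; what a row does not reach only later rows make up. A row lasts 1/10 s, in which the tool goes at most 50 mm and 8.59 degrees, less where a joint would pass 70% of its speed; a pose out of reach is approached as far as the arm can. A call with a gripper value outside its range is refused whole. The fingers move at their own pace and stop on an object; the grip force is fixed at half the most. Time passes only in rows, so rows that repeat a pose let the fingers close. It gives the time, the measured TCP pose, the force, the opening and the grip force at its end, in the units of the state.
- observe(): the state, without advancing time (a new reading comes with each control period).
- grab_frame(name): name is "scene" or "top"; returns a dict with "image" (400x640x3 uint8, red, green, blue), "vfov" (degrees; the focal length in pixels is half the picture's height over the tangent of half this angle, whatever the lens; pixels are square), "cx", "cy" (the principal point, pixels), "R" (3x3) and "t" (3): a world point X has camera coordinates R X + t. Camera axes: x right, y down, z forward; pixel columns grow to the right and rows downward; lengths in m; the calibration is good to about 2 mm. A picture is of the moment at which its call begins. There is no depth.
- r.close_job(): hands the job in; it is judged then, once.
The state is a dict: "clock": time; "joint_pos": joint angles; "dq": joint speeds; "joint_torque": joint torques, N m; "tool_pos": TCP position; "tcp_rot": TCP orientation; "force": force on the tool from outside, world axes, zero at the start; "torque": the same for the moment, N m; "grip_width": finger opening in m; "grip_force": force on a finger pad.
Only numpy, scipy, OpenCV 4.12 (cv2) and the standard library are available. Lean on these libraries where they do the work, as an engineer would, in place of code of your own. Each camera call takes 0.05 s, during which the arm holds its last target. There are 200 camera calls.

## Working session

There is one attempt and no reset: what is moved stays moved. The work goes in short steps, Python scripts to look and compute and a tool call to move; the robot and the scene stay as the last step left them, time stands still between calls to the robot, and variables do not carry over. Pictures are saved under pics/ and viewed, at most 10 in all, crops included, and the job is handed in when it is done.

Besides the shell and the picture viewer there is one more tool, called after "Emit:" by a JSON object that holds its "op" and its "data", one argument or row to a line. move_arm: Moves the arm, as the interface text tells. Its arguments: {"type":"object","properties":{"motion":{"type":"array"}},"required":["motion"]}

```bash
mkdir -p pics; cat > h.py <<'E'
import numpy as np, cv2, pickle
from workcell import observe, grab_frame, r
def snap(n,f):
    g=grab_frame(n); pickle.dump(g,open(f'pics/{f}.pkl','wb')); cv2.imwrite(f'pics/{f}.png',np.array(g['image'])[:,:,::-1]); return g
def load(f): return pickle.load(open(f'pics/{f}.pkl','rb'))
def foc(g): return 200/np.tan(np.radians(g['vfov'])/2)
def proj(g,X):
    c=np.atleast_2d(X)@np.array(g['R']).T+np.array(g['t']); return c[:,:2]/c[:,2:]*foc(g)+[g['cx'],g['cy']]
def ray(g,uv,z):
    R=np.array(g['R']);t=np.array(g['t']);o=-R.T@t
    d=R.T@np.array([(uv[0]-g['cx'])/foc(g),(uv[1]-g['cy'])/foc(g),1]); return o+d*(z-o[2])/d[2]
def crop(f,x,y,w,h,s,o):
    im=cv2.imread(f'pics/{f}.png')[y:y+h,x:x+w]; cv2.imwrite(f'pics/{o}.png',cv2.resize(im,None,fx=s,fy=s,interpolation=cv2.INTER_CUBIC))
E
python3 - <<'E'
from h import *
for n in('scene','top'):
    g=snap(n,n+'0'); print(n,g['vfov'],g['cx'],g['cy'],np.round(-np.array(g['R']).T@np.array(g['t']),3),np.round(g['R'],2).tolist())
s=observe(); print(s['clock'],s['tool_pos'],s['tcp_rot'],s['grip_width'])
E
```

```text
scene 44.88569217445247 328.91387138055836 204.61286234234524 [ 1.162 -0.444  1.189] [[0.64, 0.77, 0.0], [0.62, -0.51, -0.6], [-0.46, 0.38, -0.8]]
top 43.56998761638691 318.6795462883323 198.59622364320444 [0.342 0.036 1.618] [[-0.01, -1.0, 0.0], [-0.98, 0.01, -0.19], [0.19, -0.0, -0.98]]
0.1 [ 0.14192982 -0.50507327  0.22612594] [[ 9.62755795e-01  2.70372417e-01 -1.86280422e-04]
 [ 2.70372419e-01 -9.62754883e-01  1.33771120e-03]
 [ 1.82337823e-04 -1.33825430e-03 -9.99999088e-01]] 0.09206910285627155
```

View pics/scene0.png

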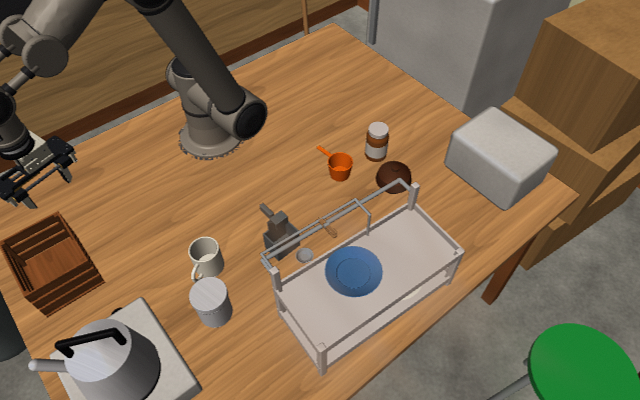

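View pics/top0.png

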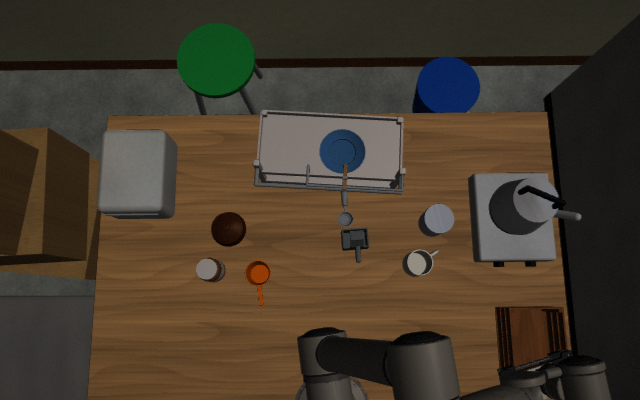

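Scene: the caddy stands near (280,235) with its tab toward the robot; the rack is behind it. Top: rail along row ~185, columns 255–405; guard wire from column 308; peg near (345,175); spoon near (345,205); caddy at (355,240). Next I need enlarged views.

```bash
python3 - <<'E'
from h import *
crop('top0',245,100,170,170,3.5,'topc'); crop('scene0',225,150,240,150,3.3,'scenec')
E
```

```text
(no output)
```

View pics/topc.png

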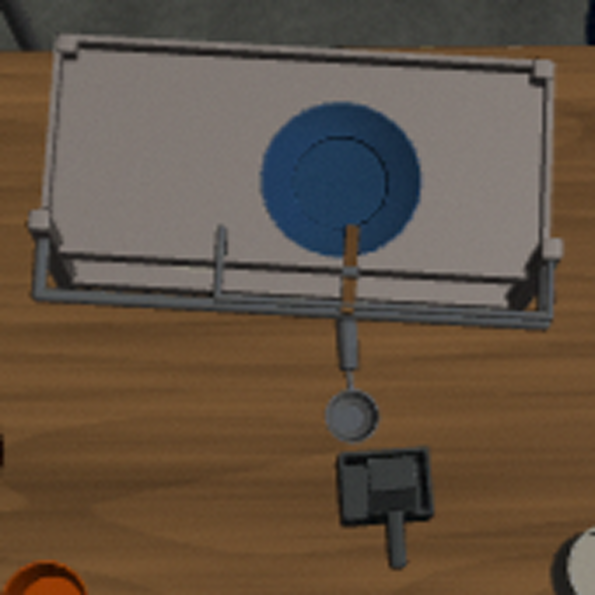

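View pics/scenec.png

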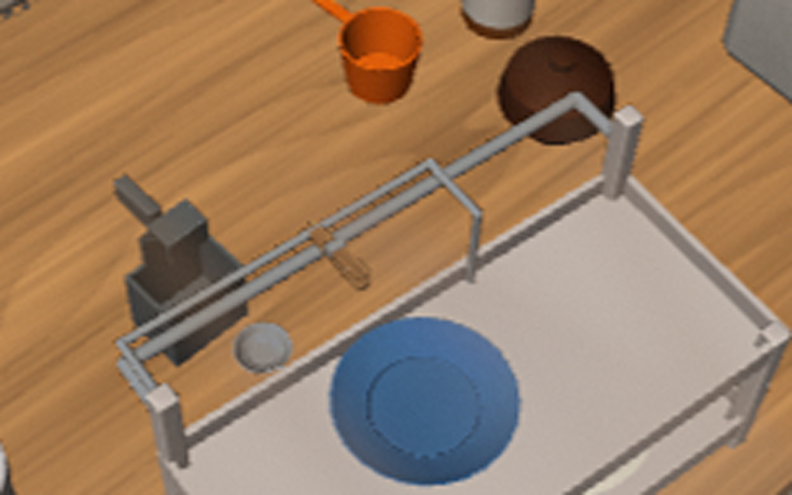

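Enlarged top: rail corners (38,295) and (549,323), guard bend (218,297), peg (348,307), caddy rim corners (337,457),(430,449),(433,515),(341,526), tab tip (398,566). Enlarged scene: guard bend (430,163), rail left corner (576,97), peg (318,236), tab tip (122,180).

```bash
cat > fit.py <<'E'
from h import *
from scipy.optimize import least_squares
T,S=load('top0'),load('scene0')
tc=lambda p:(np.array(p)+.5)/3.5-.5+[245,100]
sc=lambda p:(np.array(p)+.5)/3.3-.5+[225,150]
def fit(ob,x0):
    def P(v,X): c,s=np.cos(v[2]),np.sin(v[2]); return np.array([v[0]+c*X[0]-s*X[1],v[1]+s*X[0]+c*X[1],X[2]])/1
    f=lambda v:np.concatenate([proj(g,P(v,np.array(X)/1000))[0]-uv for g,uv,X in ob])
    q=least_squares(f,x0,loss='soft_l1'); print(np.round(q.x,4)); print(np.round(f(q.x).reshape(-1,2),1).tolist()); return q.x
rk=fit([(T,tc((38,295)),(-145,208,210)),(T,tc((549,323)),(-145,-208,210)),(T,tc((218,297)),(-145,60,238)),
 (S,sc((430,163)),(-145,60,238)),(S,sc((576,97)),(-145,208,210)),(S,sc((124,345)),(-145,-208,238))],[.75,0,0])
cd=fit([(T,tc((337,457)),(30,40,75)),(T,tc((430,449)),(30,-40,75)),(T,tc((433,515)),(-30,-40,75)),(T,tc((341,526)),(-30,40,75)),(T,tc((398,564)),(-78,0,131)),
 (S,sc((180,362)),(30,-40,0)),(S,sc((245,287)),(30,40,75)),(S,sc((178,335)),(30,-40,75)),(S,sc((127,280)),(-30,-40,75)),(S,sc((121,180)),(-78,0,131))],[.45,-.05,0])
for g,uv in((T,tc((348,307))),(S,sc((319,235)))):
    w=ray(g,uv,.243)[:2]-rk[:2]; c,s=np.cos(rk[2]),np.sin(rk[2]); print('peg rack',w@[c,s],w@[-s,c])
np.save('rk',rk);np.save('cd',cd)
E
python3 fit.py
```

```text
[ 0.7887 -0.0031 -0.0628]
[[-0.0, 0.5], [-1.6, 0.0], [-0.4, 0.5], [0.1, 0.6], [0.1, 0.7], [-0.5, 0.4]]
[ 0.5158 -0.0785  0.0692]
[[-0.0, -1.2], [-0.9, -0.9], [0.1, -0.5], [0.6, -1.6], [0.1, 0.9], [-0.0, 2.4], [0.4, -5.9], [-1.7, -3.4], [-0.3, -0.3], [-0.3, -0.5]]
peg rack -0.14729221958667782 -0.04579771007071743
peg rack -0.1389118370293596 -0.04624541873165702
```

Emit:
{"op": "move_arm", "data": {
  "motion": [1,3,4,0,-0.05,1,6,8,0,-0.1,1,9,12,0,-0.15,1,12,16,0,-0.2,1,15,20,0,-0.2,1,18,24,0,-0.2,1,21,28,0,-0.2,1,24,32,0,-0.2]
}}

```text
clock: 0.9
tool_pos: [0.3827, -0.1836, 0.2267]
tcp_rot: [[0.997, 0.073, -0.0], [0.073, -0.997, -0.0], [-0.0, 0.0, -1.0]]
force: [1.3, -0.3, 0.4]
grip_width: 0.092
grip_force: 0.0
```

```bash
python3 - <<'E'
from h import *
s=observe(); rk=np.load('rk.npy');cd=np.load('cd.npy')
def P(v,x,y): c,q=np.cos(v[2]),np.sin(v[2]); return np.round([v[0]+c*x-q*y,v[1]+q*x+c*y],4)
R=np.array(s['tcp_rot']); print(s['clock'],s['tool_pos'],np.arctan2(-R[1,1],-R[0,1])-np.pi/2)
print('grip',P(cd,-.056,0),'open grip',P(rk,-.201,.13),P(rk,-.201,-.046))
E
```

```text
0.9 [ 0.38268062 -0.18355974  0.22668846] 0.07351801665413116
grip [ 0.4599 -0.0824] open grip [0.5963 0.1392] [ 0.5852 -0.0364]
```

Emit:
{"op": "move_arm", "data": {
  "motion": [1,2.6,3.4,0,0,1,5.2,6.8,0,0,1,7.7,10.1,0,0,1,7.7,10.1,-4,0,1,7.7,10.1,-8,0,1,7.7,10.1,-11,0,1,7.7,10.1,-12.8,0,1,7.7,10.1,-12.8,0]
}}

```text
clock: 1.7
tool_pos: [0.4571, -0.0837, 0.0963]
tcp_rot: [[0.997, 0.074, -0.006], [0.074, -0.997, 0.002], [-0.006, -0.002, -1.0]]
force: [-0.6, 0.6, 0.7]
grip_width: 0.0917
grip_force: 0.0
```

```bash
python3 - <<'E'
from h import *
snap('scene','scene1');snap('top','top1')
a=cv2.imread('pics/scene1.png')[160:280,215:335];b=cv2.imread('pics/top1.png')[180:300,295:415]
cv2.imwrite('pics/m1.png',cv2.resize(np.hstack([a,b]),(800,400),interpolation=cv2.INTER_CUBIC)); s=observe();print(s['tool_pos'],s['force'])
E
```

```text
[ 0.45908952 -0.08449551  0.09896109] [-0.23817569  0.19826374  0.98291575]
```

View pics/m1.png

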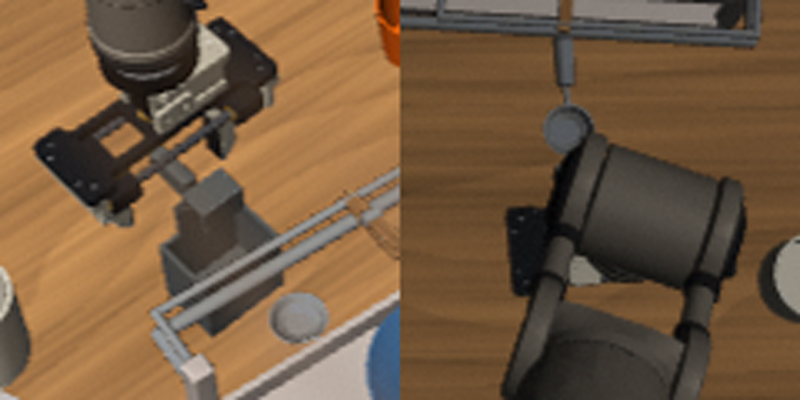

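The fingers (at about (115,210) and (220,135) in the left half) straddle the tab at (175,170). Now I close the gripper.

Emit:
{"op": "move_arm", "data": {
  "motion": [0,0,0.2,0,0,0,0,0.2,0,0,0,0,0.2,0,0,0,0,0.2,0,0,0,0,0.2,0,0,0,0,0.2,0,0,0,0,0.2,0,0,0,0,0.2,0,0]
}}

```text
clock: 2.6
tool_pos: [0.4589, -0.0825, 0.0987]
tcp_rot: [[0.997, 0.074, -0.0], [0.074, -0.997, -0.0], [-0.0, 0.0, -1.0]]
force: [-0.0, 0.9, 0.3]
grip_width: 0.0326
grip_force: 0.0
```

Emit:
{"op": "move_arm", "data": {
  "motion": [0,0,0,0,0,0,0,0,0,0,0,0,0,0,0,0,0,0,0,0,0,0,0,0,0,0,0,0,0,0]
}}

```text
clock: 3.2
tool_pos: [0.459, -0.0824, 0.0987]
tcp_rot: [[0.997, 0.074, -0.0], [0.074, -0.997, -0.0], [-0.0, 0.0, -1.0]]
force: [0.4, 0.9, -0.5]
grip_width: 0.0143
grip_force: 30.0
```

Emit:
{"op": "move_arm", "data": {
  "motion": [0,0,0,2,0,0,0,0,5,0,0,0,0,8,0,0,0,0,11,0,0,1,3,11.4,-0.04,0,2,6,11.4,-0.08,0,3,9,11.4,-0.136,0,4,12,11.4,-0.136]
}}

```text
clock: 4.0
tool_pos: [0.4989, 0.0387, 0.2126]
tcp_rot: [[0.998, -0.064, -0.001], [-0.064, -0.998, -0.0], [-0.001, 0.0, -1.0]]
force: [0.6, -0.5, -1.7]
grip_width: 0.0142
grip_force: 30.0
```

Emit:
{"op": "move_arm", "data": {
  "motion": [0,1,3,0,0,0,2,6,0,0,0,3,9,0,0,0,3.7,10.5,0,0,0,3.7,10.5,0,0,0,3.7,10.5,0,0]
}}

```text
clock: 4.6
tool_pos: [0.5356, 0.142, 0.2123]
tcp_rot: [[0.998, -0.062, -0.001], [-0.062, -0.998, -0.001], [-0.001, 0.001, -1.0]]
force: [-0.9, 0.3, -1.0]
grip_width: 0.0143
grip_force: 30.0
```

```bash
python3 - <<'E'
from h import *
snap('scene','scene2');snap('top','top2')
a=cv2.imread('pics/scene2.png')[110:260,270:440];b=cv2.imread('pics/top2.png')[110:260,235:405]
cv2.imwrite('pics/m2.png',cv2.resize(np.hstack([a,b]),(800,353),interpolation=cv2.INTER_CUBIC)); s=observe();R=np.array(s['tcp_rot']);print(s['tool_pos'],s['force'],s['torque'],np.arctan2(-R[1,1],-R[0,1])-np.pi/2)
E
```

```text
[0.53566655 0.14138391 0.21262419] [ 0.62950571 -0.19092864 -1.46108108] [0.04033926 0.14580548 0.0109814 ] -0.0632453832345099
```

View pics/m2.png

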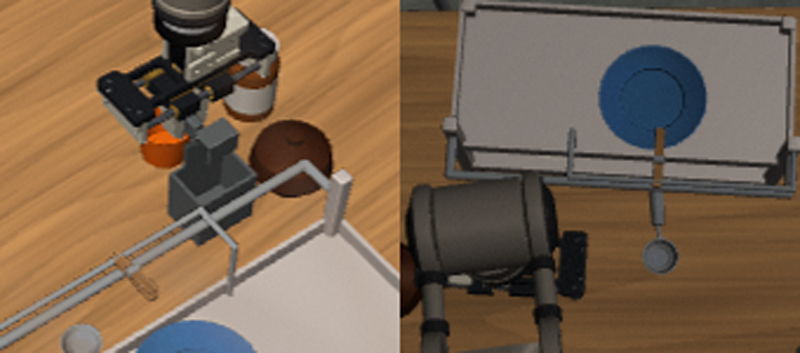

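The caddy is held upright in front of the rail; the hook block's back-top edge runs from about (207,155) to (239,134) in the left half. I check this against the prediction.

```bash
python3 - <<'E'
from h import *
g=load('scene2');s=observe();t=s['tool_pos'];y=-.063;c,q=np.cos(y),np.sin(y)
def P(x,yy,z): x+=.056; return [t[0]+c*x-q*yy,t[1]+q*x+c*yy,t[2]+.019-.118+z]
for p in((.014,-.02,.146),(.014,.02,.146),(.014,-.02,.118),(.014,.02,.118),(.03,-.04,.075),(.03,.04,.075),(.03,-.04,0)):
    print(p,np.round((proj(g,P(*p))[0]-[270,110]+.5)*2.353-.5,1))
crop('scene2',330,140,70,75,8,'m3')
E
```

```text
(0.014, -0.02, 0.146) [210.8 149.9]
(0.014, 0.02, 0.146) [240.  133.4]
(0.014, -0.02, 0.118) [209.4 166.6]
(0.014, 0.02, 0.118) [238.1 150.2]
(0.03, -0.04, 0.075) [202.1 208.7]
(0.03, 0.04, 0.075) [258.1 175.7]
(0.03, -0.04, 0) [199.  247.9]
```

View pics/m3.png

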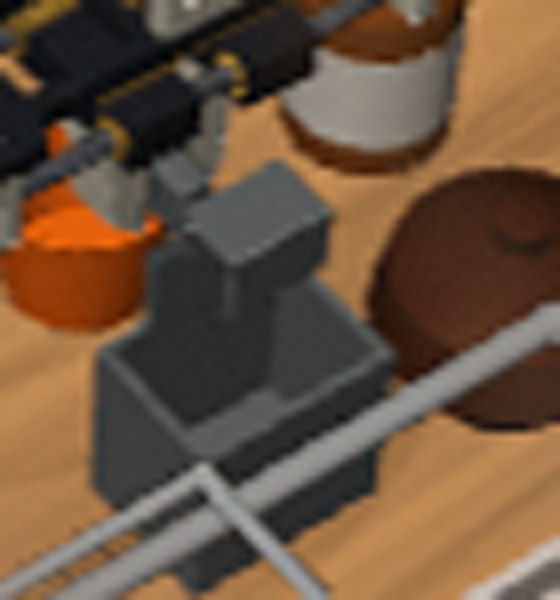

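Detected hook edges (359.4,173.1),(371.5,166.5) agree with the prediction to under 1 px. Move in over the rail.

Emit:
{"op": "move_arm", "data": {
  "motion": [0,1.5,-0.1,0,0,0,3,-0.2,0,0,0,4.5,-0.3,0,0,0,5.5,-0.3,0,0,0,6,-0.3,0,0,0,6,-0.3,0,0,0,6,-0.3,0,0]
}}

```text
clock: 5.4
tool_pos: [0.5955, 0.139, 0.2127]
tcp_rot: [[0.998, -0.063, -0.001], [-0.063, -0.998, -0.0], [-0.001, 0.0, -1.0]]
force: [-0.3, 0.5, -1.1]
grip_width: 0.0138
grip_force: 30.0
```

```bash
python3 - <<'E'
from h import *
g=snap('scene','scene3');s=observe();t=s['tool_pos'];print(t,s['force']);y=-.063;c,q=np.cos(y),np.sin(y)
def P(x,yy,z): x+=.056; return [t[0]+c*x-q*yy,t[1]+q*x+c*yy,t[2]+.019-.118+z]
for p in((.014,-.02,.146),(.014,.02,.146),(.014,-.02,.118)): print(p,np.round((proj(g,P(*p))[0]-[335,130]+.5)*8-.5,1))
crop('scene3',335,130,90,72,8,'m4')
E
```

```text
[0.59546089 0.13928453 0.21282047] [ 0.56978039  0.39710736 -1.04642518]
(0.014, -0.02, 0.146) [322.5 469.2]
(0.014, 0.02, 0.146) [422.7 410.2]
(0.014, -0.02, 0.118) [315.4 525. ]
```

View pics/m4.png

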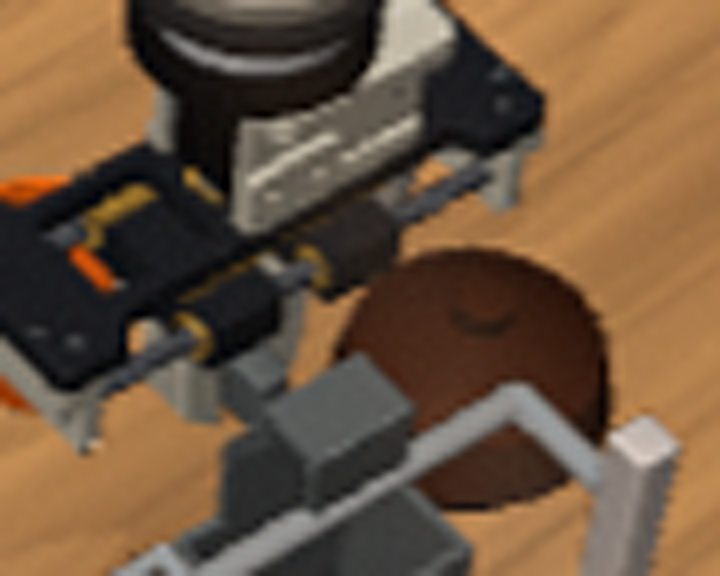

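The back-leg is beyond the rail and its edges sit at (313,460),(412,408), ~1 px from prediction. Lower partly and check force.

Emit:
{"op": "move_arm", "data": {
  "motion": [0,0.05,0,-0.8,0,0,0.05,0,-1.4,0,0,0.05,0,-1.8,0,0,0.05,0,-2.1,0,0,0.05,0,-2.1,0]
}}

```text
clock: 5.95
tool_pos: [0.5962, 0.1396, 0.1911]
tcp_rot: [[0.998, -0.062, -0.001], [-0.062, -0.998, -0.0], [-0.001, 0.0, -1.0]]
force: [0.6, -0.2, -1.6]
grip_width: 0.0139
grip_force: 30.0
```

Emit:
{"op": "move_arm", "data": {
  "motion": [0,0,0,-0.5,0,0,0,0,-1,0,0,0,0,-1.4,0,0,0,0,-1.4,0,0,0,0,-1.4,0]
}}

```text
clock: 6.45
tool_pos: [0.5964, 0.1396, 0.1776]
tcp_rot: [[0.998, -0.062, -0.0], [-0.062, -0.998, -0.0], [-0.0, 0.0, -1.0]]
force: [-0.8, -0.1, -2.1]
grip_width: 0.014
grip_force: 30.0
```

Emit:
{"op": "move_arm", "data": {
  "motion": [0,-0.06,-1,0,0,0,-0.13,-2,0,0,0,-0.19,-3,0,0,0,-0.25,-4,0,0,0,-0.32,-5,0,0,0,-0.38,-6,0,0,0,-0.44,-7,0,0,0,-0.5,-8,0,0]
}}

```text
clock: 7.25
tool_pos: [0.5914, 0.0586, 0.1778]
tcp_rot: [[0.998, -0.062, 0.0], [-0.062, -0.998, -0.0], [0.0, 0.0, -1.0]]
force: [-0.6, -0.4, -1.6]
grip_width: 0.0137
grip_force: 30.0
```

Emit:
{"op": "move_arm", "data": {
  "motion": [0,-0.06,-1,0,0,0,-0.13,-2,0,0,0,-0.19,-3,0,0,0,-0.25,-4,0,0,0,-0.32,-5,0,0,0,-0.38,-6,0,0,0,-0.44,-7,0,0,0,-0.5,-8,0,0]
}}

```text
clock: 8.05
tool_pos: [0.5864, -0.0213, 0.1777]
tcp_rot: [[0.998, -0.062, 0.0], [-0.062, -0.998, -0.0], [0.0, 0.0, -1.0]]
force: [0.8, -0.4, -2.5]
grip_width: 0.0142
grip_force: 30.0
```

Emit:
{"op": "move_arm", "data": {
  "motion": [0,-0.05,-0.8,0,0,0,-0.1,-1.5,0,0,0,-0.1,-1.5,0,0,0,-0.1,-1.5,-0.1,0,0,-0.1,-1.5,-0.2,0,0,-0.1,-1.5,-0.25,0,0,-0.1,-1.5,-0.25,0]
}}

```text
clock: 8.75
tool_pos: [0.5854, -0.0351, 0.1751]
tcp_rot: [[0.998, -0.062, -0.0], [-0.062, -0.998, 0.0], [-0.0, 0.0, -1.0]]
force: [0.1, 0.2, -1.3]
grip_width: 0.0139
grip_force: 30.0
```

```bash
python3 - <<'E'
from h import *
s=observe();print(s['tool_pos'],s['force'],s['torque'],s['clock'])
snap('scene','scene4'); crop('scene4',270,160,110,85,7,'m5')
E
```

```text
[ 0.58542979 -0.03510927  0.17511347] [ 0.1468524   0.16453895 -1.34764491] [ 0.04905351  0.03946824 -0.03771609] 8.75
```

View pics/m5.png

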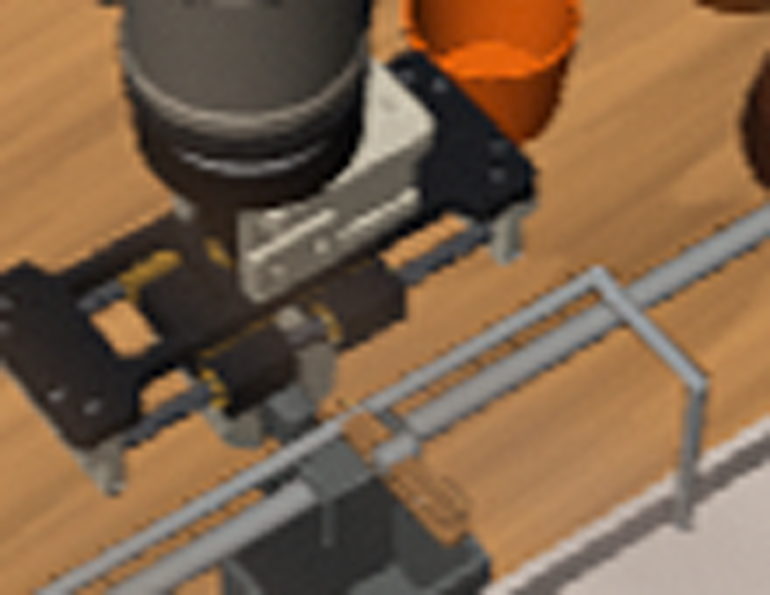

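The hook sits on the rail under the peg: hook left end ~(303,482), dark edge near (405,435) could be its right end; peg crosses the wire near (358,415). Check by projection.

```bash
python3 - <<'E'
from h import *
g=load('scene4');s=observe();t=s['tool_pos'];rk=np.load('rk.npy');y=-.062;c,q=np.cos(y),np.sin(y)
m=lambda X:np.round((proj(g,X)[0]-[270,160]+.5)*7-.5,1)
def P(x,yy,z): x+=.056; return [t[0]+c*x-q*yy,t[1]+q*x+c*yy,t[2]+.019-.118+z]
for p in((.014,-.02,.146),(.014,.02,.146),(-.009,-.02,.146),(-.009,.02,.146),(.014,-.02,.118),(.014,.02,.118),(.03,.04,.075)): print(p,m(P(*p)))
c,q=np.cos(rk[2]),np.sin(rk[2])
W=lambda x,yy,z:[rk[0]+c*x-q*yy,rk[1]+q*x+c*yy,z]
for yy in(-.0515,-.0405): print('peg',[m(W(x,yy,.250)) for x in(-.145,-.085)])
w=np.array(P(0,0,0))[:2]-rk[:2]; print('caddy in rack',w@[c,q],w@[-q,c])
E
```

```text
(0.014, -0.02, 0.146) [332.4 505.6]
(0.014, 0.02, 0.146) [427.2 448.9]
(-0.009, -0.02, 0.146) [294.  460.3]
(-0.009, 0.02, 0.146) [388.4 404.6]
(0.014, -0.02, 0.118) [333.8 550. ]
(0.014, 0.02, 0.118) [426.8 493.7]
(0.03, 0.04, 0.075) [496.9 562.4]
peg [array([338.9, 412.7]), array([443.8, 534. ])]
peg [array([365.4, 397.1]), array([470.6, 517.6])]
caddy in rack -0.14485932671518228 -0.04475628929673666
```

Emit:
{"op": "move_arm", "data": {
  "motion": [0,0,-0.05,-0.05,0,0,0,-0.05,-0.1,0,0,0,-0.05,-0.1,0,0,0,-0.05,-0.1,0]
}}

```text
clock: 9.2
tool_pos: [0.5856, -0.0359, 0.1745]
tcp_rot: [[0.998, -0.062, 0.001], [-0.062, -0.998, -0.0], [0.001, 0.0, -1.0]]
force: [-0.1, 0.7, 1.3]
grip_width: 0.0139
grip_force: 30.0
```

Seated (force turned upward). Release gently.

Emit:
{"op": "move_arm", "data": {
  "motion": [0.18,0,0,0,0,0.2,0,0,0,0,0.22,0,0,0,0,0.25,0,0,0,0,0.3,0,0,0,0,0.35,0,0,0,0,0.4,0,0,0,0,0.45,0,0,0,0]
}}

```text
clock: 10.0
tool_pos: [0.5855, -0.036, 0.1742]
tcp_rot: [[0.998, -0.062, -0.0], [-0.062, -0.998, -0.0], [-0.0, 0.0, -1.0]]
force: [1.2, 0.5, 0.4]
grip_width: 0.0391
grip_force: 0.0
```

Emit:
{"op": "move_arm", "data": {
  "motion": [0.5,0,0,0,0,0.5,0,0,0,0,0.5,-0.5,0,0,0,0.5,-1.5,0,0,0,0.5,-3,0.2,0,0,0.5,-5,0.3,0,0,0.5,-8,0.5,1,0,0.5,-11,0.7,3,0]
}}

```text
clock: 10.8
tool_pos: [0.4727, -0.0286, 0.2032]
tcp_rot: [[0.998, -0.062, -0.004], [-0.062, -0.998, 0.001], [-0.004, -0.0, -1.0]]
force: [0.5, -0.6, 1.1]
grip_width: 0.0461
grip_force: 0.0
```

Emit:
{"op": "move_arm", "data": {
  "motion": [0.5,-2,0,3,0,0.5,-4,0,6,0,0.5,-6,0,8,0,0.5,-8,0,10,0,0.5,-10,0,10,0,0.5,-10,0,10,0,0.5,-10,0,10,0,0.5,-10,0,10,0]
}}

```text
clock: 11.6
tool_pos: [0.3757, -0.029, 0.3039]
tcp_rot: [[0.998, -0.062, -0.0], [-0.062, -0.998, 0.0], [-0.0, -0.0, -1.0]]
force: [-0.9, 0.6, -0.2]
grip_width: 0.0461
grip_force: 0.0
```

```bash
python3 - <<'E'
from h import *
a=snap('scene','scene5');b=snap('top','top5');print(observe()['clock'])
a=cv2.imread('pics/scene5.png')[150:260,240:390];b=cv2.imread('pics/top5.png')[140:250,270:420]
cv2.imwrite('pics/m6.png',cv2.resize(np.hstack([a,b]),(800,293),interpolation=cv2.INTER_CUBIC))
E
```

```text
11.7
```

View pics/m6.png

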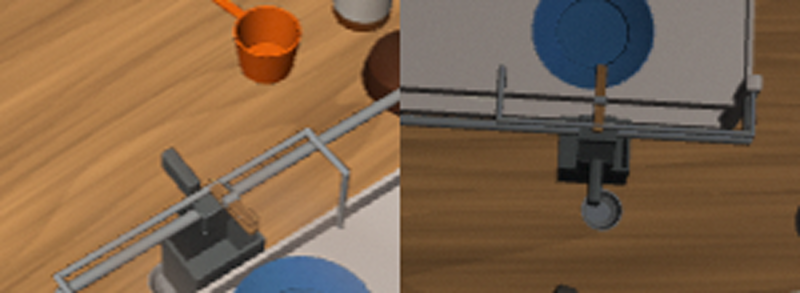

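The caddy hangs on the rail, tab at (185,170) in the left half; in the right half hook centre ~(597,150) lines up with the peg (602,68)→(598,128). I let it settle and check for motion.

Emit:
{"op": "move_arm", "data": {
  "motion": [0.5,0,0,0,0,0.5,0,0,0,0,0.5,0,0,0,0,0.5,0,0,0,0,0.5,0,0,0,0,0.5,0,0,0,0,0.5,0,0,0,0,0.5,0,0,0,0]
}}

```text
clock: 12.5
tool_pos: [0.3755, -0.0289, 0.3043]
tcp_rot: [[0.998, -0.062, 0.0], [-0.062, -0.998, -0.0], [0.0, 0.0, -1.0]]
force: [-0.5, 0.3, -0.1]
grip_width: 0.0459
grip_force: 0.0
```

```bash
python3 - <<'E'
from h import *
F=[load('scene5')]+[snap('scene',f's{i}') for i in range(10)]
for a,b in zip(F,F[1:]):
    d=[np.array(x['image'])[195:260,290:345].astype(int) for x in(a,b)]; print(np.abs(d[0]-d[1]).mean().round(2),end=' ')
G=snap('top','top6');d=np.abs(np.array(G['image']).astype(int)-np.array(load('top0')['image'])).sum(2)
g=G;print(); 
for n,(x,y,w,h) in dict(spoonbowl=(335,208,20,8),cup=(245,260,30,45),bowl=(210,210,38,38),jar=(193,256,30,28),mug=(403,247,38,32),tin=(422,203,35,36),saucer=(318,128,48,35)).items(): print(n,d[y:y+h,x:x+w].mean().round(1))
E
```

```text
1.17 1.19 1.21 1.18 1.16 1.16 1.17 1.17 1.16 1.17 
spoonbowl 44.9
cup 5.9
bowl 5.9
jar 6.3
mug 6.2
tin 6.5
saucer 5.7
```

```bash
python3 -c "
from h import *
print(r.close_job())"
```

```text
the job is handed in; nothing more can be done
None
```

I put the caddy on the rail at the open end, slid it under the wire and left it hanging still, centred below the peg to about 1–2 mm. The camera check found no other items moved, though the teaspoon was partly hidden by the caddy, and I handed the job in at about 13 s.

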